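# Scrap the thin mallet head, present the good one socket-up

## Task

Two turned mallet heads lie in the notched rack. The thinner one was turned undersize: drop it into the offcut crate. The thicker one has a blind socket bored in its round side, which may face either side or be hidden underneath: turn the head over until you have found it, lift it a good hand's breadth above the rack with the socket looking straight up, ready for its handle to be glued in, and finish there, still holding it; leave everything else where it is.

Things in the scene. Friction and masses are not known exactly. Their poses are not given: they have to be found in the camera images.
- head: the good mallet head: plain beech cylinder, 52 mm in diameter, 60 mm long, flat ends, about 0.09 kg. Origin at its middle, on its axis; own x along the axis; own z out of the blind socket (20 mm wide, 30 mm deep, bored square to the axis at mid-length). It lies across the rack in one outer notch, socket at any angle but up, and stays as it is laid; its ends stand 7 mm beyond the rails: a 60 mm grip
- socket (a point): centre of the socket's mouth, on the head's round side, 26 mm from the head's origin along its own z
- thin_head: the undersize mallet head: same beech, 40 mm in diameter, 60 mm long, flat ends, no socket, about 0.06 kg. Origin at its middle, on its axis; own x along the axis. It lies across the rack in the other outer notch, its ends 7 mm beyond the rails
- rack: fixed wooden rack. Origin under its centre, z up. Base board 94 x 340 x 12 mm; two rails, 46 mm high, outer faces 23 mm either side of the middle, run along its own y, with V notches (90 degrees) across both at y = -100, 0, +100 mm. A head lies along the rack's x, its axis above the bench: good one 59 mm, thin one 50 mm
- crate: fixed open offcut crate of wooden slats, 240 x 200 mm outside, 85 mm high, walls 10 mm, floor 9 mm, a few flat scraps on its floor; origin under its centre, long side along its own x, z up
- handle: turned ash mallet handle, 178 mm long and 19 to 25 mm thick, lying in the rack's middle notch along the rack's x; origin on its axis, mid-length; a bystander
- spoon: carved wooden spoon, 230 mm long, up to 62 mm wide and 16 mm high, lying flat on the bench; a bystander
- sanding_block: cork sanding block, 110 x 60 x 30 mm, on the bench; origin under its centre; a bystander
- try_square: try square, wooden stock 100 mm and steel blade 150 mm, 16 mm high, lying flat; origin at the corner of stock and blade; a bystander
- tin: round lidded metal tin, 72 mm across, 50 mm high; origin under its centre; a bystander
- gauge: wooden marking gauge, 200 mm long, 50 mm high, lying on the bench; a bystander

How it is judged (in metres and radians):
On the way:
1. the undersize head lies in the offcut crate, let go (x of thin_head in the frame of crate between -0.105 and 0.105 m and y of thin_head in the frame of crate between -0.085 and 0.085 m and z of thin_head in the frame of crate between 0.01 and 0.075 m and linear speed of thin_head below 0.05 m/s and contact force between the fingers and thin_head below 0.1 N), for 0.2 s.
At the end, for the whole second after the job is handed in: The undersize head lies at rest inside the crate, below its rim and let go. The good head is held by the fingers alone, still, its middle more than 115 mm above the bench (about 55 mm above its seat) and clear of rack and crate, its socket within 0.2 rad (11 degrees) of straight up (all of step 1 and angle between head's own z axis and vertical below 0.2 rad and height (world z) of head above 0.115 m and contact force between the fingers and head above 1 N and contact force between head and rack below 0.05 N and contact force between head and crate below 0.05 N and linear speed of head below 0.03 m/s and angular speed of head below 0.2 rad/s); the arm keeps its last pose, push and grip.
It fails at once if a bystander is moved by more than 40 mm (distance of any of handle, spoon, sanding_block, try_square, tin, gauge from where it was at the start of the episode above 0.04 m).
It also fails if it takes over 64 s, if anything falls off the work surface, if the arm or the gripper's body presses on something with over 40 N, if the wrist force passes 120 N, or if a joint passes its speed limit or range.

## Robot

A 7-joint arm with a two-finger parallel gripper is mounted at the origin on the work surface. World frame = base frame: x ahead of the robot, y to its left, z up, the work surface at z = 0. Lengths are in mm, angles in rad, forces in N, time in s.
With the tool pointing down it reaches from about 400 to 875 mm from the base axis. Payload 4.4 kg.
Tool frame: the origin (TCP) lies at the very end of the fingers, on their centre line; the grasp point (between the pads) lies 19 mm behind it; z points along the fingers, y is the direction in which the jaws open and shut (so a half turn about z gives the same grasp; the last joint's range is limited). The gripper opens to 85 mm and grips with 20 to 120 N. Pads are 22 mm wide; open, the fingers measure 114 mm over their backs; the gripper's body (76 mm by 85 mm) begins 54 mm behind the grasp point. The pads swing forward as they close: fully open they stand 13 mm farther back than shut.
Start: joints at [-0.066, 0.628, 0.038, 1.517, -0.027, 0.996, -0.02], TCP at [650.014, 0.027, 231.313] pointing down, gripper open.
Joint ranges: [-3.06, 3.06], [-0.37, 2.12], [-1.25, 1.32], [0.18, 2.47], [-1.1, 4.24], [0.23, 1.98], [-2.94, 2.94]. Speed limits (rad/s): [2.57, 2.57, 3.14, 3.14, 3.14, 3.14, 3.14].

## Interface

Orientations are given as [roll, pitch, yaw] about the fixed x, y, z axes, in that order (R = Rz(yaw) Ry(pitch) Rx(roll)).
In Python, from cell import read_state, get_image, calibration, finish_job gives the robot as it stands. The module is installed in compiled form; this text tells all that it offers.
- The arm moves only by the tool apply_moves, never from a script. Its argument "increments" is a list of rows, each an object of numbers: "tx", "ty", "tz": the shift along the world's x, y, z in m; "rx", "ry", "rz": the turn, a rotation vector about the world's x, y, z in units of 5 degrees (1.0 is 5 degrees); "claw": the finger opening in m, from 0 to 0.0854. In form: [{"tx": .., "ty": .., "tz": .., "rx": .., "ry": .., "rz": .., "claw": ..}, ...]. A call has 1 to 12 rows; each row is the pose to reach, as a shift and turn from the pose commanded when the call began; what a row does not reach only later rows make up. A row lasts 1/10 s, in which the tool goes at most 50 mm and 8.59 degrees, less where a joint would pass 70% of its speed; a pose out of reach is approached as far as the arm can. A call with a gripper value outside its range is refused whole. The fingers move at their own pace and stop on an object; the grip force is fixed at half the most. Time passes only in rows, so rows that repeat a pose let the fingers close. It gives the time, the measured TCP pose, the force and the opening at its end, in the units of the state.
- read_state(): the state, without advancing time (a new reading comes with each control period).
- get_image(name): name is "scene" or "side" or "wrist"; returns the picture (400x640x3 uint8, red, green, blue); there is no depth.
- calibration(name): a dict with "camera_matrix" (3x3 intrinsics, pixels), "distortion" ([k1, k2, p1, p2, k3] as OpenCV has them; the pictures are not rectified), "origin" and "attitude" of the camera in the world. Camera axes: x right, y up, looking along -z (the intrinsics and any distortion apply to the point x, -y, -z); pixel columns grow to the right and rows downward; lengths in mm; the calibration is good to about 2 mm. A picture is of the moment at which its call begins: read the wrist's pose just before it. calibration takes no time and is no camera call; for the wrist camera it gives the pose at the moment of the call.
- finish_job(): hands the job in, once; it reports no verdict.
The state is a dict: "clock": time; "qpos": joint angles; "qd": joint speeds; "tau": joint torques, N m; "eef_pos": TCP position; "tool_rot": TCP orientation; "force": force on the tool from outside, world axes, zero at the start; "torque": the same for the moment, N m; "width": finger opening in mm.
Only numpy, scipy, OpenCV 4.12 (cv2) and the standard library are available. Lean on these libraries where they do the work, as an engineer would, in place of code of your own. Each camera call takes 0.05 s, during which the arm holds its last target. There are 200 camera calls.

## Working session

There is one attempt and no reset: what is moved stays moved. The work goes in short steps, Python scripts to look and compute and a tool call to move; the robot and the scene stay as the last step left them, time stands still between calls to the robot, and variables do not carry over. Pictures are saved under pics/ and viewed, about 8 in all and at most 12, crops included, and the job is handed in when it is done.

Besides the shell and the picture viewer there is one more tool, called after "Request:" by a JSON object that holds its "name" and its "arguments", one argument or row to a line. apply_moves: Moves the arm, as the interface text tells. Its arguments: {"type":"object","properties":{"increments":{"type":"array"}},"required":["increments"]}

```bash
mkdir -p pics; cat > h.py <<'E'
import cv2, numpy as np
from scipy.spatial.transform import Rotation as R
from cell import read_state, get_image, calibration, finish_job
def att(c):
    a=np.array(c["attitude"],float)
    return a if a.shape==(3,3) else R.from_euler('xyz',a).as_matrix()
def ray(c,px):
    p=cv2.undistortPoints(np.array(px,float).reshape(-1,1,2),np.array(c["camera_matrix"],float),np.array(c["distortion"],float)).reshape(-1,2)
    return np.c_[p[:,0],-p[:,1],-np.ones(len(p))]@att(c).T
def topl(c,px,z):
    d=ray(c,px);o=np.array(c["origin"],float);return o+d*((z-o[2])/d[:,2])[:,None]
def proj(c,P):
    q=(np.array(P,float).reshape(-1,3)-np.array(c["origin"],float))@att(c)*[1,-1,-1]
    return cv2.projectPoints(q,np.zeros(3),np.zeros(3),np.array(c["camera_matrix"],float),np.array(c["distortion"],float))[0].reshape(-1,2)
def snap(n,f,crop=None,s=1):
    im=get_image(n)[:,:,::-1]
    cv2.imwrite('pics/%s_full.png'%f,im)
    if crop: x0,y0,x1,y1=crop; im=im[y0:y1,x0:x1]
    cv2.imwrite('pics/%s.png'%f,cv2.resize(im,None,fx=s,fy=s,interpolation=cv2.INTER_CUBIC))
E
python3 - <<'E'
from h import *
print(read_state())
for n in("scene","side","wrist"): print(n,calibration(n))
snap("scene","a")
snap("side","b")
E
```

```text
{'clock': 0.0, 'qpos': array([-0.06579955,  0.62934263,  0.0384416 ,  1.5183563 , -0.02700853,
        0.99629594, -0.02002688]), 'qd': array([ 1.32147709e-03,  7.13913576e-04, -1.01411307e-04, -3.20033864e-04,
        9.08444588e-05, -1.62259556e-03,  9.88102090e-04]), 'tau': array([-1.11932164e-03, -5.63405585e+01,  1.22606792e+00, -1.93450052e+01,
        1.09587883e-02,  1.05136272e-02, -8.84369996e-06]), 'eef_pos': array([6.49382297e+02, 3.16870006e-02, 2.30395088e+02]), 'tool_rot': array([-3.13970843e+00,  1.71593547e-05,  1.57076492e+00]), 'force': array([-0.60779647,  0.56032832, -0.46165061]), 'torque': array([-0.02203999,  0.03763432, -0.02173782]), 'width': 85.74585747242288}
scene {'camera_matrix': array([[445.23232924,   0.        , 319.72210223],
       [  0.        , 445.23232924, 199.03852017],
       [  0.        ,   0.        ,   1.        ]]), 'distortion': array([0.0356663, 0.       , 0.       , 0.       , 0.       ]), 'origin': array([1471.76252954, -218.57837323,  813.53407829]), 'attitude': array([ 0.90883668, -0.01672894,  1.26001477])}
side {'camera_matrix': array([[456.06096927,   0.        , 324.73863719],
       [  0.        , 456.06096927, 201.14318749],
       [  0.        ,   0.        ,   1.        ]]), 'distortion': array([-0.0900457,  0.       ,  0.       ,  0.       ,  0.       ]), 'origin': array([ -33.35891188, -632.63284285, 1181.90675125]), 'attitude': array([ 0.67764115,  0.00487756, -0.69253611])}
wrist {'camera_matrix': array([[306.58625816,   0.        , 322.32865954],
       [  0.        , 306.58625816, 200.91252913],
       [  0.        ,   0.        ,   1.        ]]), 'distortion': array([-0.03960398,  0.        ,  0.        ,  0.        ,  0.        ]), 'origin': array([649.61804254,  76.91571104, 372.91379978]), 'attitude': array([-3.04080184e-01,  3.08785069e-03, -4.34717291e-05])}
```

View pics/a.png

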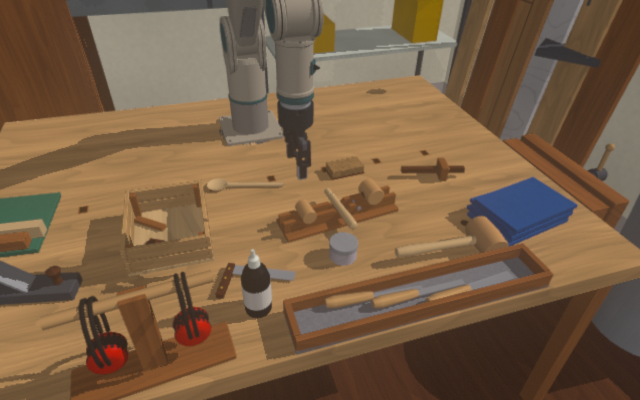

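View pics/b.png

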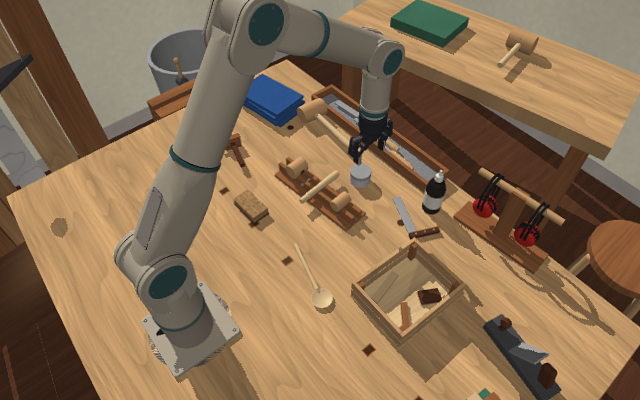

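The scene view shows the thin head at about (305,211), the good head at (372,191), the handle between them at (341,208), and the crate centred near (170,222). In the side view the good head is at (294,168), the thin head at (340,202) and the crate at (410,290).

```bash
python3 - <<'E'
from h import *
s=calibration("scene");b=calibration("side")
print("thin",topl(s,[(305,211)],50),topl(b,[(340,202)],50))
print("good",topl(s,[(372,191)],59),topl(b,[(294,168)],59))
print("crate rim s",topl(s,[(124,191),(205,185),(212,242),(128,255)],85))
print("crate rim b",topl(b,[(352,290),(417,242),(468,285),(402,340)],85))
w=calibration("wrist")
print(proj(w,[[650,0,50],[650,100,50]]))
E
```

```text
thin [[581.25246104  39.18476853  50.        ]] [[579.01867775  38.13971841  50.        ]]
good [[560.58560294 242.79202332  59.        ]] [[551.46660668 242.72075691  59.        ]]
crate rim s [[ 402.55526438 -412.17613364   85.        ]
 [ 435.51373776 -204.08747365   85.        ]
 [ 669.38025321 -214.01600485   85.        ]
 [ 657.35182285 -398.57960151   85.        ]]
crate rim b [[ 387.20835516 -231.59492649   85.        ]
 [ 633.87000574 -237.34440703   85.        ]
 [ 637.89140148 -424.01529825   85.        ]
 [ 389.82411406 -416.67973947   85.        ]]
[[323.50971886 179.32630615]
 [323.61476876  80.82617586]]
```

Request:
{"name": "apply_moves", "arguments": {
  "increments": [
    {"tx":-0.04,"ty":0.04,"tz":0.015},
    {"tx":-0.08,"ty":0.09,"tz":0.03},
    {"tx":-0.08,"ty":0.09,"tz":0.03},
    {"tx":-0.08,"ty":0.09,"tz":0.03}
  ]
}}

```text
$.increments[0]: bad value
```

```bash
python3 - <<'E'
from h import *
print(read_state()["eef_pos"],calibration("wrist"))
snap("wrist","c",(150,0,490,300),2.3)
E
```

```text
[6.49435237e+02 4.67049988e-02 2.30459417e+02] {'camera_matrix': array([[306.58625816,   0.        , 322.32865954],
       [  0.        , 306.58625816, 200.91252913],
       [  0.        ,   0.        ,   1.        ]]), 'distortion': array([-0.03960398,  0.        ,  0.        ,  0.        ,  0.        ]), 'origin': array([649.660814  ,  76.91507942, 373.01017903]), 'attitude': array([-3.04074017e-01,  2.89009106e-03, -4.53816512e-05])}
```

View pics/c.png

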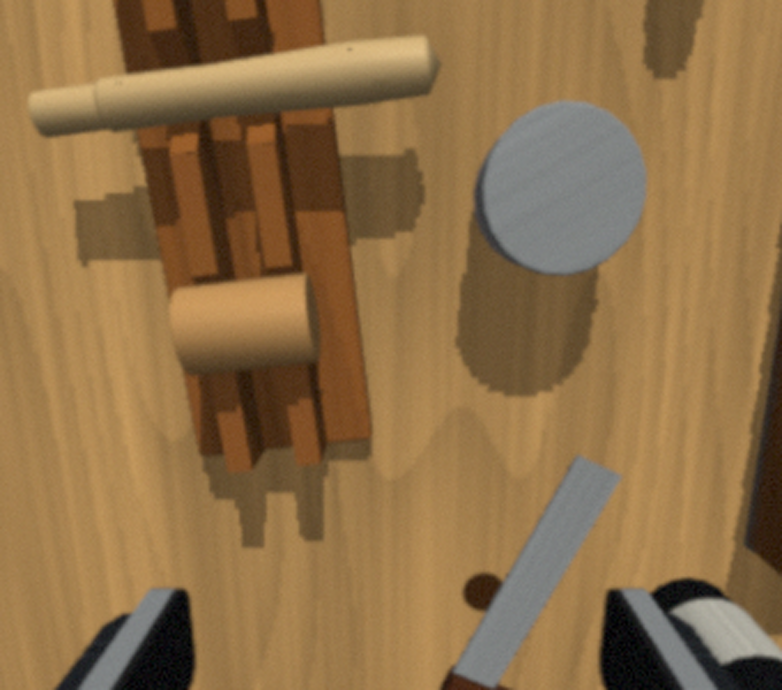

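The crop, taken from the start pose because the move was refused, shows the thin head centred at crop (245,325) with its axis along +x, tilted a few degrees. The jaws already open along it. I'll resend the move with all the fields filled in.

Request:
{"name": "apply_moves", "arguments": {
  "increments": [
    {"tx":-0.04,"ty":0.04,"tz":0.015,"rx":0,"ry":0,"rz":0,"claw":0.085},
    {"tx":-0.08,"ty":0.08,"tz":0.03,"rx":0,"ry":0,"rz":0,"claw":0.085},
    {"tx":-0.08,"ty":0.09,"tz":0.03,"rx":0,"ry":0,"rz":0,"claw":0.085},
    {"tx":-0.08,"ty":0.09,"tz":0.03,"rx":0,"ry":0,"rz":0,"claw":0.085}
  ]
}}

```text
clock: 0.55
eef_pos: [568.2, 95.0, 262.2]
tool_rot: [-3.141, -0.003, 1.578]
force: [-0.3, 0.9, 0.4]
width: 85.0
```

```bash
python3 - <<'E'
from h import *
print(read_state()["eef_pos"])
c=calibration("wrist");print(c["origin"],c["attitude"])
snap("wrist","d",(180,0,500,300),2)
np.save("dc.npy",c,allow_pickle=True)
E
```

```text
[568.15141813  95.01732641 262.20045567]
[567.61245693 171.46684151 404.97040517] [-0.3008932   0.00129582  0.00679675]
```

View pics/d.png

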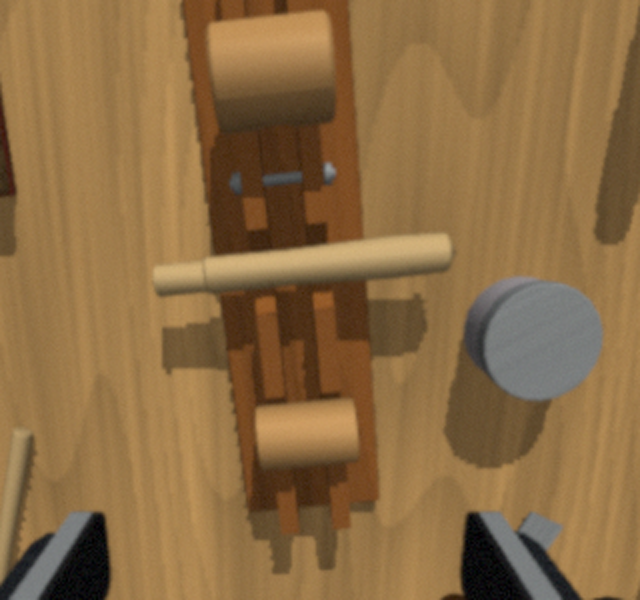

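Wrist view: the thin head is centred at crop (307,434) and the good head at about (271,72). No socket shows on the good head's top.

```bash
python3 - <<'E'
from h import *
c=np.load("dc.npy",allow_pickle=True).item()
f=lambda L:[(180+x/2,y/2) for x,y in L]
print("thin",topl(c,f([(307,434)]),50),"good",topl(c,f([(271,72)]),59))
print("board left/right edge",topl(c,f([(185,0),(253,508),(378,500),(350,0)]),12))
print("tin",topl(c,f([(543,340)]),50),"handle ends",topl(c,f([(158,281),(450,250)]),57))
print("bolt",topl(c,f([(236,182),(330,172)]),40))
E
```

```text
thin [[581.81047697  40.65270341  50.        ]] good [[559.7088124  240.67004312  59.        ]]
board left/right edge [[509.85119008 287.47813787  12.        ]
 [545.98750233 -29.5866156   12.        ]
 [634.45551335 -22.71776997  12.        ]
 [603.30167698 287.94813332  12.        ]]
tin [[720.51208637 100.71927852  50.        ]] handle ends [[496.25595263 134.04657924  57.        ]
 [658.95429646 152.26917434  57.        ]]
bolt [[539.60415768 187.73542574  40.        ]
 [592.4359102  193.42882414  40.        ]]
```

Request:
{"name": "apply_moves", "arguments": {
  "increments": [
    {"tx":0.012,"ty":-0.049,"tz":0,"rx":0,"ry":0,"rz":1.26,"claw":0.085},
    {"tx":0.012,"ty":-0.049,"tz":-0.05,"rx":0,"ry":0,"rz":1.26,"claw":0.085},
    {"tx":0.012,"ty":-0.049,"tz":-0.1,"rx":0,"ry":0,"rz":1.26,"claw":0.085},
    {"tx":0.012,"ty":-0.049,"tz":-0.14,"rx":0,"ry":0,"rz":1.26,"claw":0.085},
    {"tx":0.012,"ty":-0.049,"tz":-0.14,"rx":0,"ry":0,"rz":1.26,"claw":0.085},
    {"tx":0.012,"ty":-0.049,"tz":-0.14,"rx":0,"ry":0,"rz":1.26,"claw":0.085}
  ]
}}

```text
clock: 1.2
eef_pos: [582.4, 39.9, 121.2]
tool_rot: [-3.141, 0.001, 1.679]
force: [0.9, 0.6, 0.4]
width: 85.2
```

```bash
python3 - <<'E'
from h import *
s=read_state();print(s["eef_pos"],s["tool_rot"],s["force"])
c=calibration("wrist")
g=lambda P:proj(c,P).round(0).tolist()
u=np.array([.994,.11,0]);t=np.array([581.8,40.7,50])
print(g([t+30*u,t-30*u,t+[0,0,20]]))
snap("wrist","e")
E
```

```text
[582.39924705  39.86095831 121.1968731 ] [-3.14062883e+00  6.86690028e-04  1.67942203e+00] [0.92176986 0.60321166 0.43289656]
[[363.0, 212.0], [282.0, 212.0], [322.0, 222.0]]
```

View pics/e.png

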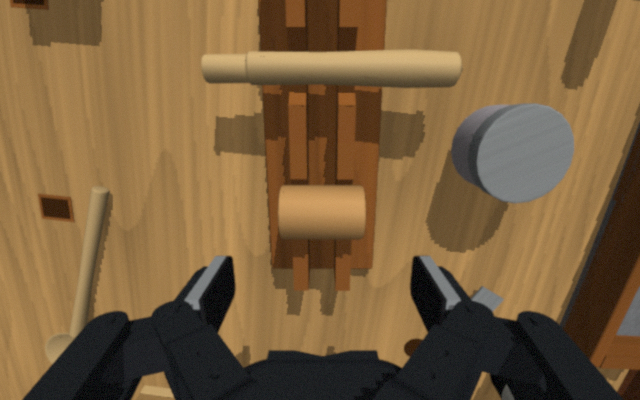

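The thin head sits centred between the fingers at (321,212), square to the jaws. I'll go down and grip.

Request:
{"name": "apply_moves", "arguments": {
  "increments": [
    {"tx":0,"ty":0,"tz":-0.045,"rx":0,"ry":0,"rz":0,"claw":0.085},
    {"tx":0,"ty":0,"tz":-0.095,"rx":0,"ry":0,"rz":0,"claw":0.085},
    {"tx":0,"ty":0,"tz":-0.095,"rx":0,"ry":0,"rz":0,"claw":0.085},
    {"tx":0,"ty":0,"tz":-0.095,"rx":0,"ry":0,"rz":0,"claw":0.04},
    {"tx":0,"ty":0,"tz":-0.095,"rx":0,"ry":0,"rz":0,"claw":0.04},
    {"tx":0,"ty":0,"tz":-0.095,"rx":0,"ry":0,"rz":0,"claw":0.04},
    {"tx":0,"ty":0,"tz":-0.095,"rx":0,"ry":0,"rz":0,"claw":0.04},
    {"tx":0,"ty":0,"tz":-0.095,"rx":0,"ry":0,"rz":0,"claw":0.04}
  ]
}}

```text
clock: 2.05
eef_pos: [585.1, 41.2, 30.3]
tool_rot: [3.134, 0.0, 1.681]
force: [0.4, -0.8, 9.6]
width: 59.3
```

Gripped at 59.3 mm. I'll lift it and carry it over the crate.

Request:
{"name": "apply_moves", "arguments": {
  "increments": [
    {"tx":0,"ty":0,"tz":0.04,"rx":0,"ry":0,"rz":0,"claw":0.04},
    {"tx":0,"ty":0,"tz":0.09,"rx":0,"ry":0,"rz":0,"claw":0.04},
    {"tx":0,"ty":0,"tz":0.14,"rx":0,"ry":0,"rz":0,"claw":0.04},
    {"tx":-0.01,"ty":-0.04,"tz":0.17,"rx":0,"ry":0,"rz":0,"claw":0.04},
    {"tx":-0.02,"ty":-0.085,"tz":0.17,"rx":0,"ry":0,"rz":0,"claw":0.04},
    {"tx":-0.03,"ty":-0.13,"tz":0.17,"rx":0,"ry":0,"rz":0,"claw":0.04},
    {"tx":-0.04,"ty":-0.175,"tz":0.17,"rx":0,"ry":0,"rz":0,"claw":0.04},
    {"tx":-0.05,"ty":-0.22,"tz":0.17,"rx":0,"ry":0,"rz":0,"claw":0.04},
    {"tx":-0.06,"ty":-0.265,"tz":0.17,"rx":0,"ry":0,"rz":0,"claw":0.04},
    {"tx":-0.065,"ty":-0.31,"tz":0.17,"rx":0,"ry":0,"rz":0,"claw":0.04},
    {"tx":-0.065,"ty":-0.355,"tz":0.17,"rx":0,"ry":0,"rz":0,"claw":0.04},
    {"tx":-0.065,"ty":-0.361,"tz":0.17,"rx":0,"ry":0,"rz":0,"claw":0.04}
  ]
}}

```text
clock: 3.25
eef_pos: [515.2, -328.5, 198.8]
tool_rot: [3.139, 0.007, 1.671]
force: [-0.7, -0.2, -1.7]
width: 59.3
```

```bash
python3 - <<'E'
from h import *
s=read_state();print(s["eef_pos"],s["tool_rot"],s["force"],s["width"])
c=calibration("wrist");np.save("fc.npy",c,allow_pickle=True)
snap("wrist","f")
E
```

```text
[ 515.22992356 -328.49929885  198.8327867 ] [3.13949618 0.00749861 1.67144923] [-0.74660163 -0.18913892 -1.68866574] 59.31257512041394
```

View pics/f.png

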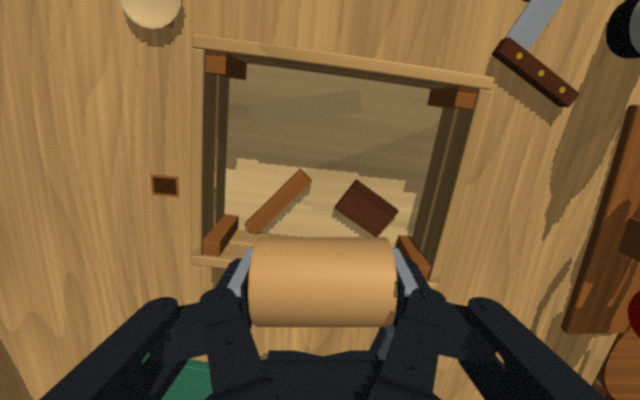

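The head is held and centred in the jaws. The crate rim corners are at about (195,40), (490,82), (193,260) and (435,283).

```bash
python3 - <<'E'
from h import *
c=np.load("fc.npy",allow_pickle=True).item()
p=topl(c,[(195,40),(490,82),(193,260),(435,283)],85);print(p, p.mean(0))
E
```

```text
[[ 406.1972055  -214.49505276   85.        ]
 [ 637.87523707 -221.0267301    85.        ]
 [ 400.18690411 -403.29088396   85.        ]
 [ 632.55272427 -404.99408094   85.        ]] [ 519.20301774 -310.95168694   85.        ]
```

Request:
{"name": "apply_moves", "arguments": {
  "increments": [
    {"tx":0.003,"ty":0.007,"tz":-0.045,"rx":0,"ry":0,"rz":0,"claw":0.04},
    {"tx":0.003,"ty":0.007,"tz":-0.09,"rx":0,"ry":0,"rz":0,"claw":0.04},
    {"tx":0.003,"ty":0.007,"tz":-0.135,"rx":0,"ry":0,"rz":0,"claw":0.04},
    {"tx":0.003,"ty":0.007,"tz":-0.165,"rx":0,"ry":0,"rz":0,"claw":0.04},
    {"tx":0.003,"ty":0.007,"tz":-0.165,"rx":0,"ry":0,"rz":0,"claw":0.04},
    {"tx":0.003,"ty":0.007,"tz":-0.165,"rx":0,"ry":0,"rz":0,"claw":0.04},
    {"tx":0.003,"ty":0.007,"tz":-0.165,"rx":0,"ry":0,"rz":0,"claw":0.085},
    {"tx":0.003,"ty":0.007,"tz":-0.165,"rx":0,"ry":0,"rz":0,"claw":0.085},
    {"tx":0.003,"ty":0.007,"tz":-0.165,"rx":0,"ry":0,"rz":0,"claw":0.085},
    {"tx":0.003,"ty":0.007,"tz":-0.165,"rx":0,"ry":0,"rz":0,"claw":0.085}
  ]
}}

```text
clock: 4.3
eef_pos: [520.5, -313.3, 32.4]
tool_rot: [3.14, 0.001, 1.681]
force: [0.5, -0.4, 0.8]
width: 84.7
```

Request:
{"name": "apply_moves", "arguments": {
  "increments": [
    {"tx":0,"ty":0,"tz":0.045,"rx":0,"ry":0,"rz":0,"claw":0.085},
    {"tx":0,"ty":0,"tz":0.09,"rx":0,"ry":0,"rz":0,"claw":0.085},
    {"tx":0,"ty":0,"tz":0.14,"rx":0,"ry":0,"rz":0,"claw":0.085},
    {"tx":0,"ty":0,"tz":0.19,"rx":0,"ry":0,"rz":0,"claw":0.085},
    {"tx":0,"ty":0.04,"tz":0.2,"rx":0,"ry":0,"rz":0,"claw":0.085},
    {"tx":0,"ty":0.085,"tz":0.2,"rx":0,"ry":0,"rz":0,"claw":0.085},
    {"tx":0.005,"ty":0.13,"tz":0.2,"rx":0,"ry":0,"rz":0,"claw":0.085},
    {"tx":0.01,"ty":0.175,"tz":0.2,"rx":0,"ry":0,"rz":0,"claw":0.085},
    {"tx":0.015,"ty":0.22,"tz":0.2,"rx":0,"ry":0,"rz":0,"claw":0.085},
    {"tx":0.02,"ty":0.265,"tz":0.2,"rx":0,"ry":0,"rz":0,"claw":0.085},
    {"tx":0.025,"ty":0.31,"tz":0.2,"rx":0,"ry":0,"rz":0,"claw":0.085},
    {"tx":0.03,"ty":0.355,"tz":0.2,"rx":0,"ry":0,"rz":0,"claw":0.085}
  ]
}}

```text
clock: 5.5
eef_pos: [549.9, 43.8, 231.8]
tool_rot: [3.141, 0.0, 1.68]
force: [1.4, 0.1, 0.5]
width: 85.1
```

Request:
{"name": "apply_moves", "arguments": {
  "increments": [
    {"tx":0.005,"ty":0.045,"tz":0,"rx":0,"ry":0,"rz":0,"claw":0.085},
    {"tx":0.01,"ty":0.09,"tz":0,"rx":0,"ry":0,"rz":0,"claw":0.085},
    {"tx":0.01,"ty":0.135,"tz":-0.02,"rx":0,"ry":0,"rz":0,"claw":0.085},
    {"tx":0.01,"ty":0.18,"tz":-0.05,"rx":0,"ry":0,"rz":0,"claw":0.085},
    {"tx":0.01,"ty":0.199,"tz":-0.09,"rx":0,"ry":0,"rz":0,"claw":0.085},
    {"tx":0.01,"ty":0.199,"tz":-0.1,"rx":0,"ry":0,"rz":0,"claw":0.085},
    {"tx":0.01,"ty":0.199,"tz":-0.1,"rx":0,"ry":0,"rz":0,"claw":0.085},
    {"tx":0.01,"ty":0.199,"tz":-0.1,"rx":0,"ry":0,"rz":0,"claw":0.085}
  ]
}}

```text
clock: 6.3
eef_pos: [561.1, 239.4, 132.3]
tool_rot: [3.14, 0.001, 1.679]
force: [-1.1, -0.3, 0.6]
width: 85.0
```

```bash
python3 - <<'E'
from h import *
s=read_state();print(s["eef_pos"],s["tool_rot"],s["force"],s["width"])
c=calibration("wrist");np.save("gc.npy",c,allow_pickle=True)
w=get_image("wrist")[:,:,::-1];b=get_image("side")[:,:,::-1];a=get_image("scene")[:,:,::-1]
cv2.imwrite("pics/b2.png",b);cv2.imwrite("pics/a2.png",a)
v=np.zeros((560,800,3),np.uint8)
v[:300,:480]=cv2.resize(w,(480,300))
v[300:560,:520]=cv2.resize(b[230:360,300:560],(520,260))
v[:240,480:]=cv2.resize(a[150:270,320:480],(320,240))
v[300:560,520:800]=cv2.resize(a[170:300,100:240],(280,260))
cv2.imwrite("pics/g.png",v)
E
```

```text
[561.11047313 239.35462168 132.32781534] [3.14016532e+00 8.76806215e-04 1.67856516e+00] [-1.07375131 -0.29623199  0.60271934] 84.98049142132622
```

View pics/g.png

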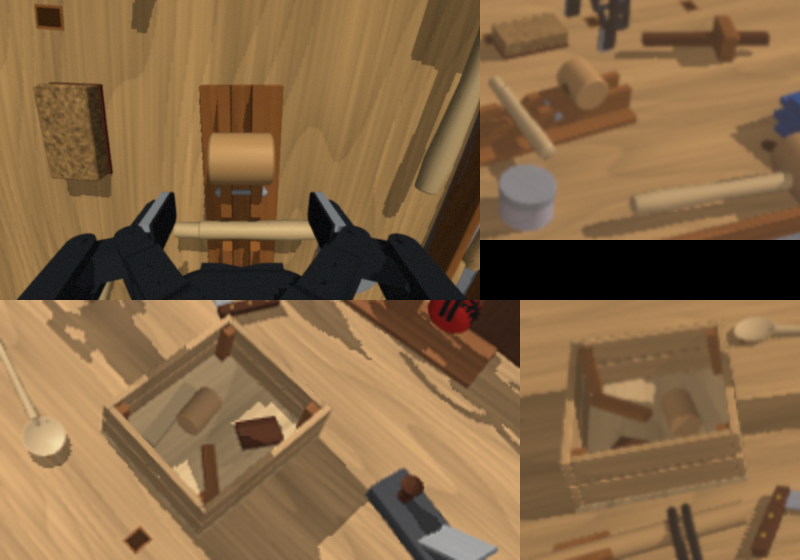

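The thin head lies at rest in the crate. The good head is centred in the wrist view, and no socket shows from any camera, so it must point down or low. I'll grip and lift.

Request:
{"name": "apply_moves", "arguments": {
  "increments": [
    {"tx":-0.001,"ty":0.001,"tz":-0.045,"rx":0,"ry":0,"rz":0,"claw":0.085},
    {"tx":-0.001,"ty":0.001,"tz":-0.09,"rx":0,"ry":0,"rz":0,"claw":0.085},
    {"tx":-0.001,"ty":0.001,"tz":-0.092,"rx":0,"ry":0,"rz":0,"claw":0.085},
    {"tx":-0.001,"ty":0.001,"tz":-0.092,"rx":0,"ry":0,"rz":0,"claw":0.085},
    {"tx":-0.001,"ty":0.001,"tz":-0.092,"rx":0,"ry":0,"rz":0,"claw":0.04},
    {"tx":-0.001,"ty":0.001,"tz":-0.092,"rx":0,"ry":0,"rz":0,"claw":0.04},
    {"tx":-0.001,"ty":0.001,"tz":-0.092,"rx":0,"ry":0,"rz":0,"claw":0.04},
    {"tx":-0.001,"ty":0.001,"tz":-0.092,"rx":0,"ry":0,"rz":0,"claw":0.04},
    {"tx":-0.001,"ty":0.001,"tz":-0.092,"rx":0,"ry":0,"rz":0,"claw":0.04},
    {"tx":-0.001,"ty":0.001,"tz":-0.092,"rx":0,"ry":0,"rz":0,"claw":0.04}
  ]
}}

```text
clock: 7.45
eef_pos: [561.0, 242.7, 42.3]
tool_rot: [3.137, -0.001, 1.68]
force: [0.1, -0.9, 7.5]
width: 59.3
```

Request:
{"name": "apply_moves", "arguments": {
  "increments": [
    {"tx":0,"ty":0,"tz":0.04,"rx":0,"ry":0,"rz":0,"claw":0.04},
    {"tx":0,"ty":0,"tz":0.09,"rx":0,"ry":0,"rz":0,"claw":0.04},
    {"tx":0,"ty":0,"tz":0.14,"rx":0,"ry":0,"rz":0,"claw":0.04},
    {"tx":0,"ty":0,"tz":0.19,"rx":0,"ry":0,"rz":0,"claw":0.04},
    {"tx":0,"ty":0,"tz":0.22,"rx":0,"ry":0,"rz":0,"claw":0.04},
    {"tx":0,"ty":0,"tz":0.22,"rx":0,"ry":0,"rz":0,"claw":0.04}
  ]
}}

```text
clock: 8.05
eef_pos: [562.0, 243.4, 266.3]
tool_rot: [3.13, -0.004, 1.681]
force: [0.2, 1.1, -1.1]
width: 59.1
```

Request:
{"name": "apply_moves", "arguments": {
  "increments": [
    {"tx":0,"ty":0,"tz":0,"rx":-1.69,"ry":-0.19,"rz":0,"claw":0.04},
    {"tx":0,"ty":0,"tz":0,"rx":-3.38,"ry":-0.37,"rz":0,"claw":0.04},
    {"tx":0,"ty":0,"tz":0,"rx":-5.07,"ry":-0.56,"rz":0,"claw":0.04},
    {"tx":0,"ty":0,"tz":0,"rx":-6.76,"ry":-0.75,"rz":0,"claw":0.04},
    {"tx":0,"ty":0,"tz":0,"rx":-8.45,"ry":-0.94,"rz":0,"claw":0.04},
    {"tx":0,"ty":0,"tz":0,"rx":-10.14,"ry":-1.12,"rz":0,"claw":0.04},
    {"tx":0,"ty":0,"tz":0,"rx":-11.83,"ry":-1.31,"rz":0,"claw":0.04},
    {"tx":0,"ty":0,"tz":0,"rx":-12.92,"ry":-1.43,"rz":0,"claw":0.04},
    {"tx":0,"ty":0,"tz":0,"rx":-12.92,"ry":-1.43,"rz":0,"claw":0.04},
    {"tx":0,"ty":0,"tz":0,"rx":-12.92,"ry":-1.43,"rz":0,"claw":0.04}
  ]
}}

```text
clock: 9.05
eef_pos: [559.0, 241.9, 258.9]
tool_rot: [-3.141, 1.133, 1.682]
force: [0.2, -0.4, -1.5]
width: 59.5
```

```bash
cat > m.py <<'E'
from h import *
import sys
s=read_state();print(s["eef_pos"],s["tool_rot"],s["width"]); print("q",s["qpos"].round(2))
T=R.from_euler('xyz',s["tool_rot"]).as_matrix();print("tool z",T[:,2].round(3),"y",T[:,1].round(3))
hc=s["eef_pos"]-22*T[:,2];print("head",hc)
v=np.zeros((400,800,3),np.uint8)
for i,n in enumerate(("side","scene")):
    c=calibration(n);u,w=proj(c,hc)[0].astype(int);r=50
    im=get_image(n)[:,:,::-1];cv2.imwrite("pics/%s_%s.png"%(sys.argv[1],n),im)
    x0,y0=max(0,u-r),max(0,w-r);print(n,x0,y0)
    v[:,400*i:400*i+400]=cv2.resize(im[y0:y0+2*r,x0:x0+2*r],(400,400),interpolation=cv2.INTER_CUBIC)
cv2.imwrite("pics/%s.png"%sys.argv[1],v)
E
python3 m.py h1
```

```text
[558.97984715 241.936897   258.93860573] [-3.14124344  1.1333142   1.68150341] 59.47209774341645
q [-1.    1.01  0.32  1.27  0.58  1.66 -0.8 ]
tool z [ 0.1   -0.9   -0.424] y [ 0.994  0.11  -0.   ]
head [556.78580846 261.74381711 268.25912663]
side 237 66
scene 335 73
```

View pics/h1.png

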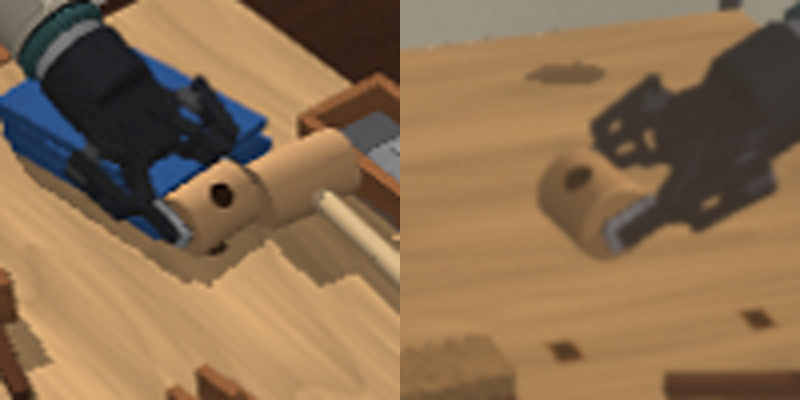

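The tilt brought the socket into view. It is at (292.5,114.8) in the side view and (379.5,117.5) in the scene view. I'll solve for its angle about the head's axis.

```bash
cat > ang.py <<'E'
from h import *
from scipy.optimize import least_squares
s=read_state();T=R.from_euler('xyz',s["tool_rot"]).as_matrix();y=T[:,1];z=T[:,2]
hc=s["eef_pos"]-22*z;px={"side":(292.5,114.8),"scene":(379.5,117.5)}
cs={n:calibration(n) for n in px}
up=np.array([0,0,1.])-y*y[2];up/=np.linalg.norm(up);b=np.cross(y,up)
sock=lambda p,off=0:hc+off*z+26*(np.cos(p)*up+np.sin(p)*b)   # p: right-hand turn about y from up
for n,c in cs.items():
    A=[proj(c,sock(p))[0] for p in np.radians(np.arange(-180,180,2))]
    d=np.linalg.norm(np.array(A)-px[n],axis=1);i=np.argsort(d)[:3];print(n,(-180+2*i),d[i].round(2), proj(c,[hc])[0])
f=lambda v:np.r_[[(proj(cs[n],sock(v[0])+v[1:])[0]-px[n]) for n in px]].ravel().tolist()+list(v[1:]/4)
r=[least_squares(f,[p,0,0,0]) for p in (0,1,2,-1,-2)]
r=min(r,key=lambda q:q.cost);print("angle deg",np.degrees(r.x[0]),r.x[1:],r.cost,y)
E
python3 ang.py
```

```text
side [50 52 48] [0.27 0.38 0.44] [288.08530045 116.16386196]
scene [46 48 44] [0.4  0.55 0.55] [385.47316835 122.84200924]
angle deg 47.637458658155644 [ 0.05105796 -0.69694666  0.63680196] 0.1610642574608284 [0.99414239 0.10804199 0.00280101]
```

```bash
python3 - <<'E'
from h import *
s=calibration("scene");b=calibration("side")
print("gauge",topl(s,[(402,170),(441,169),(463,168)],25),topl(b,[(236,150),(229,142)],25), "block",topl(s,[(345,165)],30))
q=[]
E
```

```text
gauge [[444.34341812 398.18563916  25.        ]
 [474.43999884 519.57937391  25.        ]
 [489.35824964 589.7463076   25.        ]] [[462.53750053 474.59921343  25.        ]
 [465.27636203 526.61463769  25.        ]] block [[373.61806863 232.32357144  30.        ]]
```

The gauge (x about 445–490, y over 398) is clear of the leaning tool. The socket needs 48° more than the current 65° tilt. I'll set the head back in its notch at a 50° tilt, let go, turn the tool upright and re-grip.

Request:
{"name": "apply_moves", "arguments": {
  "increments": [
    {"tx":0.001,"ty":-0.005,"tz":-0.03,"rx":1.49,"ry":0.16,"rz":0,"claw":0.04},
    {"tx":0.003,"ty":-0.012,"tz":-0.07,"rx":2.98,"ry":0.33,"rz":0,"claw":0.04},
    {"tx":0.003,"ty":-0.012,"tz":-0.11,"rx":2.98,"ry":0.33,"rz":0,"claw":0.04},
    {"tx":0.003,"ty":-0.012,"tz":-0.15,"rx":2.98,"ry":0.33,"rz":0,"claw":0.04},
    {"tx":0.003,"ty":-0.012,"tz":-0.17,"rx":2.98,"ry":0.33,"rz":0,"claw":0.04},
    {"tx":0.003,"ty":-0.012,"tz":-0.17,"rx":2.98,"ry":0.33,"rz":0,"claw":0.04},
    {"tx":0.003,"ty":-0.012,"tz":-0.17,"rx":2.98,"ry":0.33,"rz":0,"claw":0.04}
  ]
}}

```text
clock: 9.85
eef_pos: [563.1, 230.0, 91.2]
tool_rot: [3.138, 0.873, 1.678]
force: [-0.3, 1.0, -1.0]
width: 59.6
```

Request:
{"name": "apply_moves", "arguments": {
  "increments": [
    {"tx":0,"ty":0,"tz":-0.015,"rx":0,"ry":0,"rz":0,"claw":0.04},
    {"tx":0,"ty":0,"tz":-0.028,"rx":0,"ry":0,"rz":0,"claw":0.04},
    {"tx":0,"ty":0,"tz":-0.035,"rx":0,"ry":0,"rz":0,"claw":0.04},
    {"tx":0,"ty":0,"tz":-0.035,"rx":0,"ry":0,"rz":0,"claw":0.04},
    {"tx":0,"ty":0,"tz":-0.035,"rx":0,"ry":0,"rz":0,"claw":0.04}
  ]
}}

```text
clock: 10.35
eef_pos: [562.0, 229.9, 54.2]
tool_rot: [3.142, 0.873, 1.681]
force: [-0.8, 0.0, -0.5]
width: 58.9
```

Request:
{"name": "apply_moves", "arguments": {
  "increments": [
    {"tx":0,"ty":0,"tz":-0.004,"rx":0,"ry":0,"rz":0,"claw":0.04},
    {"tx":0,"ty":0,"tz":-0.006,"rx":0,"ry":0,"rz":0,"claw":0.04},
    {"tx":0,"ty":0,"tz":-0.006,"rx":0,"ry":0,"rz":0,"claw":0.04}
  ]
}}

```text
clock: 10.65
eef_pos: [561.9, 230.0, 48.1]
tool_rot: [-3.141, 0.873, 1.681]
force: [-0.3, 1.0, -0.6]
width: 59.3
```

Request:
{"name": "apply_moves", "arguments": {
  "increments": [
    {"tx":0,"ty":0,"tz":-0.003,"rx":0,"ry":0,"rz":0,"claw":0.04},
    {"tx":0,"ty":0,"tz":-0.003,"rx":0,"ry":0,"rz":0,"claw":0.04}
  ]
}}

```text
clock: 10.85
eef_pos: [562.4, 229.1, 46.1]
tool_rot: [3.14, 0.875, 1.679]
force: [-0.4, 0.0, 2.2]
width: 59.4
```

Contact came at z 46.1, as predicted (46.6). I'll release, turn the tool upright about the head, and re-grip.

Request:
{"name": "apply_moves", "arguments": {
  "increments": [
    {"tx":0,"ty":0,"tz":0,"rx":0,"ry":0,"rz":0,"claw":0.085},
    {"tx":0,"ty":0,"tz":0,"rx":0,"ry":0,"rz":0,"claw":0.085},
    {"tx":0,"ty":0,"tz":0,"rx":0,"ry":0,"rz":0,"claw":0.085},
    {"tx":0,"ty":0,"tz":0,"rx":0,"ry":0,"rz":0,"claw":0.085},
    {"tx":0,"ty":0.002,"tz":0,"rx":1.66,"ry":0.18,"rz":0,"claw":0.085},
    {"tx":0,"ty":0.004,"tz":0,"rx":3.31,"ry":0.36,"rz":0,"claw":0.085},
    {"tx":0,"ty":0.006,"tz":-0.001,"rx":4.97,"ry":0.55,"rz":0,"claw":0.085},
    {"tx":-0.001,"ty":0.008,"tz":-0.002,"rx":6.63,"ry":0.73,"rz":0,"claw":0.085},
    {"tx":-0.001,"ty":0.01,"tz":-0.003,"rx":8.28,"ry":0.91,"rz":0,"claw":0.085},
    {"tx":-0.001,"ty":0.012,"tz":-0.003,"rx":9.94,"ry":1.09,"rz":0,"claw":0.085},
    {"tx":-0.001,"ty":0.012,"tz":-0.003,"rx":9.94,"ry":1.09,"rz":0,"claw":0.085},
    {"tx":-0.001,"ty":0.012,"tz":-0.003,"rx":9.94,"ry":1.09,"rz":0,"claw":0.085}
  ]
}}

```text
clock: 12.05
eef_pos: [562.1, 239.0, 42.6]
tool_rot: [3.141, 0.001, 1.675]
force: [0.9, 0.9, 0.0]
width: 84.9
```

Request:
{"name": "apply_moves", "arguments": {
  "increments": [
    {"tx":0,"ty":0,"tz":0,"rx":0,"ry":0,"rz":0,"claw":0.04},
    {"tx":0,"ty":0,"tz":0,"rx":0,"ry":0,"rz":0,"claw":0.04},
    {"tx":0,"ty":0,"tz":0,"rx":0,"ry":0,"rz":0,"claw":0.04},
    {"tx":0,"ty":0,"tz":0,"rx":0,"ry":0,"rz":0,"claw":0.04},
    {"tx":0,"ty":0,"tz":0,"rx":0,"ry":0,"rz":0,"claw":0.04},
    {"tx":0,"ty":0,"tz":0,"rx":0,"ry":0,"rz":0,"claw":0.04}
  ]
}}

```text
clock: 12.65
eef_pos: [560.3, 244.6, 42.4]
tool_rot: [3.141, -0.002, 1.682]
force: [-3.6, 5.2, 1.5]
width: 59.5
```

Gripped. I'll lift, then tilt 63°.

Request:
{"name": "apply_moves", "arguments": {
  "increments": [
    {"tx":0,"ty":0,"tz":0.04,"rx":0,"ry":0,"rz":0,"claw":0.04},
    {"tx":0,"ty":0,"tz":0.09,"rx":0,"ry":0,"rz":0,"claw":0.04},
    {"tx":0,"ty":0,"tz":0.14,"rx":0,"ry":0,"rz":0,"claw":0.04},
    {"tx":0,"ty":0,"tz":0.19,"rx":0,"ry":0,"rz":0,"claw":0.04},
    {"tx":0,"ty":0,"tz":0.22,"rx":0,"ry":0,"rz":0,"claw":0.04},
    {"tx":0,"ty":0,"tz":0.22,"rx":0,"ry":0,"rz":0,"claw":0.04}
  ]
}}

```text
clock: 13.25
eef_pos: [563.8, 242.3, 267.2]
tool_rot: [3.132, -0.002, 1.679]
force: [-0.2, 1.4, -1.2]
width: 59.4
```

Request:
{"name": "apply_moves", "arguments": {
  "increments": [
    {"tx":0,"ty":0,"tz":0,"rx":-1.57,"ry":-0.17,"rz":0,"claw":0.04},
    {"tx":0,"ty":0,"tz":0,"rx":-3.13,"ry":-0.34,"rz":0,"claw":0.04},
    {"tx":0,"ty":0,"tz":0,"rx":-4.7,"ry":-0.52,"rz":0,"claw":0.04},
    {"tx":0,"ty":0,"tz":0,"rx":-6.26,"ry":-0.69,"rz":0,"claw":0.04},
    {"tx":0,"ty":0,"tz":0,"rx":-7.83,"ry":-0.86,"rz":0,"claw":0.04},
    {"tx":0,"ty":0,"tz":0,"rx":-9.39,"ry":-1.03,"rz":0,"claw":0.04},
    {"tx":0,"ty":0,"tz":0,"rx":-10.96,"ry":-1.21,"rz":0,"claw":0.04},
    {"tx":0,"ty":0,"tz":0,"rx":-12.53,"ry":-1.38,"rz":0,"claw":0.04},
    {"tx":0,"ty":0,"tz":0,"rx":-12.53,"ry":-1.38,"rz":0,"claw":0.04},
    {"tx":0,"ty":0,"tz":0,"rx":-12.53,"ry":-1.38,"rz":0,"claw":0.04},
    {"tx":0,"ty":0,"tz":0,"rx":-12.53,"ry":-1.38,"rz":0,"claw":0.04}
  ]
}}

```text
clock: 14.35
eef_pos: [562.0, 240.6, 264.0]
tool_rot: [3.134, 1.098, 1.673]
force: [0.3, -0.1, 0.0]
width: 59.3
```

```bash
python3 m.py i1
```

```text
[562.02999849 240.63811339 263.98133355] [3.13427452 1.09803295 1.67251618] 59.285710584747264
q [-0.88  0.96  0.08  1.26  0.7   1.73 -0.89]
tool z [ 0.098 -0.885 -0.455] y [0.994 0.108 0.003]
head [559.88094457 260.10689302 273.99872777]
side 238 65
scene 335 72
```

View pics/i1.png

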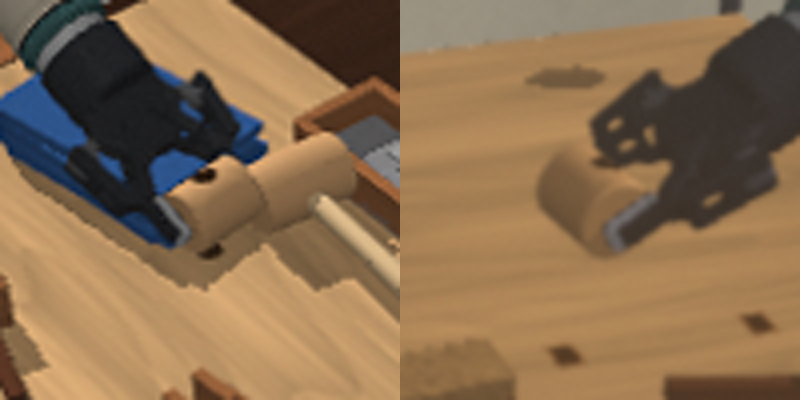

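The socket is now near the top: side (289,108.3), scene about (386.3,112), grazing and partly behind the finger.

```bash
sed -i 's/px={.*}/px={"side":(289,108.3),"scene":(386.3,112)}/' ang.py; python3 ang.py; python3 - <<'E'
from h import *
a=cv2.imread('pics/i1_side.png');v=cv2.resize(a[90:135,265:315],(800,720),interpolation=cv2.INTER_CUBIC)[:600]
cv2.imwrite('pics/j.png',v)
E
```

```text
side [6 4 8] [0.39 0.47 0.48] [288.731821   114.85838149]
scene [2 4 0] [0.59 0.59 0.76] [385.79612792 121.77611504]
angle deg 5.191308561694633 [ 0.33837174 -0.07248624  1.19515886] 0.1260116745094011 [0.99418821 0.10758361 0.00394539]
```

View pics/j.png

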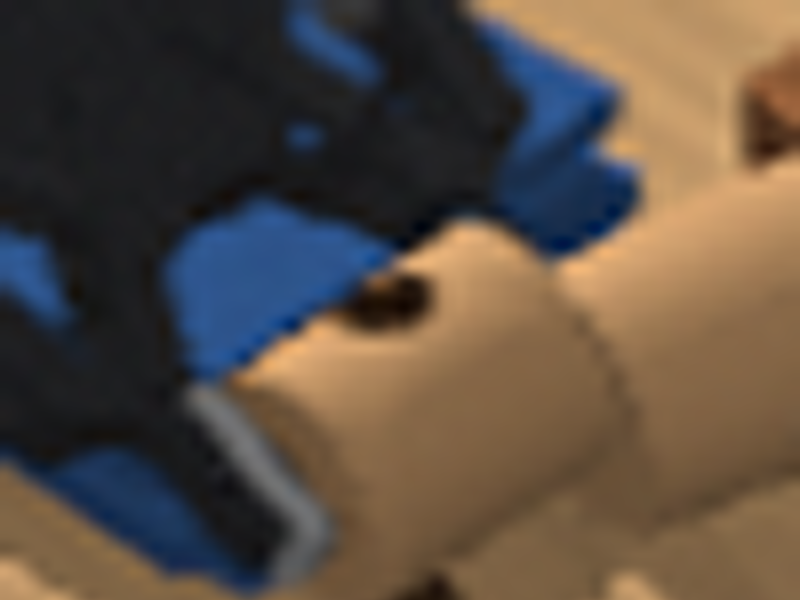

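```bash
cat > ov.py <<'E'
from h import *
s=read_state();T=R.from_euler('xyz',s["tool_rot"]).as_matrix();y=T[:,1]
c=calibration("side");a=cv2.imread('pics/i1_side.png')
up=np.array([0,0,1.])-y*y[2];up/=np.linalg.norm(up);b=np.cross(y,up)
S=lambda P:(proj(c,P)-[265,90]+.5)*16
t=np.linspace(0,2*np.pi,41)
base=cv2.resize(a[90:128,265:315],(800,608),interpolation=cv2.INTER_CUBIC)[:600]
out=[]
for d,ang in ((17,0),(22,0),(17,10),(17,-10)):
    im=base.copy();hc=s["eef_pos"]-d*T[:,2]-2*T[:,0]
    for e in(-30,30): cv2.polylines(im,[S(hc+e*y+26*(np.outer(np.cos(t),up)+np.outer(np.sin(t),b))).astype(int)],True,(255,255,0),2)
    p=np.radians(ang)+np.arcsin(10*np.sin(t)/26)
    cv2.polylines(im,[S(hc+10*np.outer(np.cos(t),y)+26*(np.outer(np.cos(p),up)+np.outer(np.sin(p),b))).astype(int)],True,(0,255,0),2)
    cv2.putText(im,"d%d a%d"%(d,ang),(10,40),0,1.4,(255,255,255),3);out.append(cv2.resize(im,(400,300)))
cv2.imwrite('pics/k.png',np.vstack([np.hstack(out[:2]),np.hstack(out[2:])]))
E
python3 ov.py
```

```text
(no output)
```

View pics/k.png

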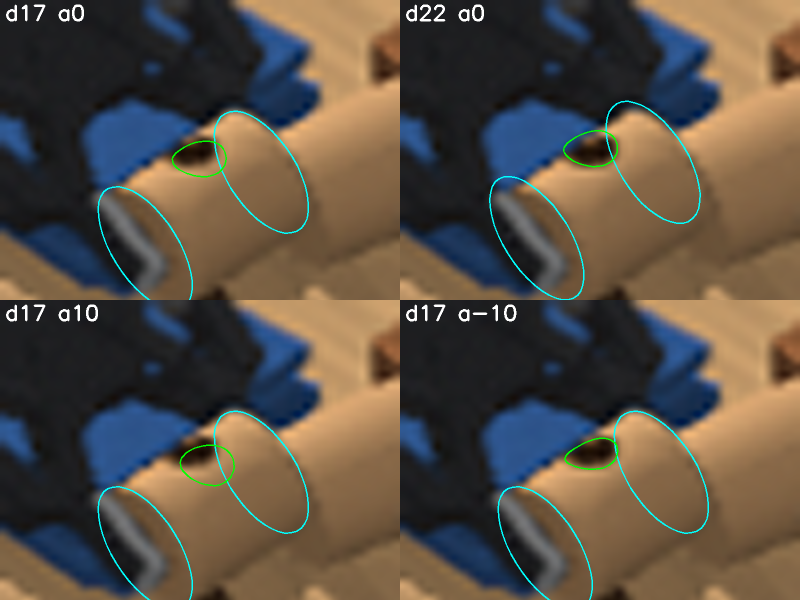

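The overlay hints that the angle is nearer -10°, though the image is small. I'll take brightness profiles across the head, in mm from the axis, from the saved pictures.

```bash
cat > pr.py <<'E'
from h import *
from scipy.ndimage import map_coordinates as mc
poses={"h1":([558.98,241.94,258.94],[-3.14124,1.13331,1.6815]),"i1":([562.03,240.64,263.98],[3.13427,1.09803,1.67252])}
r=np.arange(-36,37,2.)
print("r      ",*["%4d"%x for x in r])
for k,(p,e) in poses.items():
  T=R.from_euler('xyz',e).as_matrix();y=T[:,1];hc=np.array(p)-17*T[:,2]-2*T[:,0]
  up=np.array([0,0,1.])-y*y[2];up/=np.linalg.norm(up);b=np.cross(y,up)
  for n in("side","scene"):
    c=calibration(n);im=cv2.imread("pics/%s_%s.png"%(k,n)).astype(float)
    v=np.array(c["origin"])-hc;va=np.arctan2(v@b,v@up)
    w=np.cos(va+np.pi/2)*up+np.sin(va+np.pi/2)*b
    print(k,n,"view angle from up %.1f"%np.degrees(va))
    for lab,E in(("hole",(-4,-2,0,2,4)),("near+",(16,18,20)),("near-",(-20,-18,-16))):
      for ch in(2,0):
        q=np.mean([[mc(im[:,:,ch],proj(c,hc+ee*y+x*w)[0][::-1].reshape(2,1),order=1)[0] for x in r] for ee in E],0)
        print("%-6s%s"%(lab,"B R"[ch]),*["%4d"%x for x in q])
E
python3 pr.py
```

```text
r        -36  -34  -32  -30  -28  -26  -24  -22  -20  -18  -16  -14  -12  -10   -8   -6   -4   -2    0    2    4    6    8   10   12   14   16   18   20   22   24   26   28   30   32   34   36
h1 side view angle from up 41.9
hole  R   45   45   43   33   26   87  184  221  215  205  198  192  186  177  164  150  140  134  132  131  132  130  129  127  125  122  118  114  110  104   98   98  110  117  119  122  124
hole  B  139  140  137  115   84   80  102  114  113  108  104  101   97   93   86   78   73   70   69   68   69   69   68   66   65   63   62   60   58   55   52   52   59   63   64   66   67
near+ R   28   28   25   21   27   83  176  215  216  208  202  183  119   42   28   33   35   36   34   35   45   80  112  125  125  122  119  114  110  104   99  100  110  117  119  119  120
near+ B   29   34   33   38   45   65  103  114  114  109  105   96   60   17   10   11   14   13   12   13   19   39   58   66   66   64   62   60   58   54   52   53   59   63   64   65   64
near- R   44   45   44   38   26   67  181  220  203  182  163  151  141  131  122  119  118  116  118 
[... 3154 characters left out ...]
2  132  129  125  121  120  121  122  117  110  109  115  122  125  125  125  123  121  125  139  156  162  162  163  166
near+ B   83   82   81   81   83   86   85   77   71   68   68   67   68   69   69   69   69   72   79   82   81   76   71   67   65   64   63   63   62   62   63   69   77   80   81   81   82
near- R  106   84   68   63   67   76   81   86  110  137  150  152  147  142  135  128  123  120  120  118  117  116  115  114  113  111  109  107  104  103  112  136  162  174  176  174  174
near- B   61   53   47   45   46   45   44   45   54   68   74   75   73   71   68   65   63   62   61   61   60   59   59   59   58   57   56   55   54   53   58   69   82   87   88   87   86
```

The profiles, with parallax along the axis allowed for, put the socket at 36° in the first picture. By kinematics that makes it about -12° now, which agrees with the overlay. My first fit was biased because the head's centre was off. I'll turn back 12° and check by profile.

Request:
{"name": "apply_moves", "arguments": {
  "increments": [
    {"tx":0,"ty":0,"tz":0,"rx":1.2,"ry":0.13,"rz":0,"claw":0.04},
    {"tx":0,"ty":0,"tz":0,"rx":2.39,"ry":0.26,"rz":0,"claw":0.04},
    {"tx":0,"ty":0,"tz":0,"rx":2.39,"ry":0.26,"rz":0,"claw":0.04},
    {"tx":0,"ty":0,"tz":0,"rx":2.39,"ry":0.26,"rz":0,"claw":0.04},
    {"tx":0,"ty":0,"tz":0,"rx":2.39,"ry":0.26,"rz":0,"claw":0.04},
    {"tx":0,"ty":0,"tz":0,"rx":2.39,"ry":0.26,"rz":0,"claw":0.04}
  ]
}}

```text
clock: 15.05
eef_pos: [560.4, 242.6, 261.2]
tool_rot: [-3.14, 0.892, 1.683]
force: [-0.0, 0.3, -0.9]
width: 59.7
```

```bash
cat > pr2.py <<'E'
from h import *
from scipy.ndimage import map_coordinates as mc
s=read_state()
print(s["eef_pos"],s["tool_rot"],s["width"])
poses={"h1":([558.98,241.94,258.94],[-3.14124,1.13331,1.6815]),"i1":([562.03,240.64,263.98],[3.13427,1.09803,1.67252]),"n1":(s["eef_pos"],s["tool_rot"])}
cv2.imwrite("pics/n1_side.png",get_image("side")[:,:,::-1]);cv2.imwrite("pics/n1_scene.png",get_image("scene")[:,:,::-1])
r=np.arange(-32,34,1.);c=calibration("side")
for k,(p,e) in poses.items():
  T=R.from_euler('xyz',e).as_matrix();y=T[:,1];hc=np.array(p)-17*T[:,2]-2*T[:,0]
  up=np.array([0,0,1.])-y*y[2];up/=np.linalg.norm(up);b=np.cross(y,up)
  im=cv2.imread("pics/%s_side.png"%k)[:,:,2].astype(float)
  v=np.array(c["origin"])-hc;va=np.arctan2(v@b,v@up);sl=(v@y)/np.hypot(v@b,v@up)
  n=np.cos(va)*up+np.sin(va)*b;w=-np.sin(va)*up+np.cos(va)*b
  # sample on cylinder surface by angle
  A=np.radians(np.arange(-44,92,4.))
  img={E:[mc(im,proj(c,hc+E*y+26*(np.cos(a)*up+np.sin(a)*b))[0][::-1].reshape(2,1),order=1)[0] for a in A] for E in(-16,-12,-8,-4,0,4,8,12,16)}
  print(k,"slope",sl);print("ang ",*["%4d"%round(x) for x in np.degrees(A)])
  for E in img: print("%4d"%E,*["%4d"%x for x in img[E]])
  print("limbs",[ [int(mc(im,proj(c,hc+E*y+x*w)[0][::-1].reshape(2,1),order=1)[0]) for x in (-30,-29,-28,-27,-26,-25,-24,-23,-22)] for E in(-8,24)], [ [int(mc(im,proj(c,hc+E*y+x*w)[0][::-1].reshape(2,1),order=1)[0]) for x in (22,23,24,25,26,27,28,29,30)] for E in(0,10)])
E
python3 pr2.py
```

```text
[560.40891941 242.58377205 261.18059798] [-3.13988277  0.89167552  1.68349848] 59.71761981435297
h1 slope -0.5585183766461161
ang   -44  -40  -36  -32  -28  -24  -20  -16  -12   -8   -4    0    4    8   12   16   20   24   28   32   36   40   44   48   52   56   60   64   68   72   76   80   84   88
 -16   81   92  107  137  174  205  216  223  221  215  210  205  201  196  189  181  175  166  157  150  141  137  134  132  131  130  128  126  125  123  121  118  116  114
 -12  112  135  150  156  169  190  209  223  221  216  210  204  198  194  189  185  179  172  152  140  134  130  130  133  132  130  129  127  125  123  121  118  115  113
  -8   86   72   73  108  152  193  208  220  221  216  210  204  198  193  191  182  151  123   95   77   70   75   85   99  124  133  130  127  125  123  120  117  115  111
  -4   82   96  109  130  159  189  204  215  219  217  211  206  201  185  157  119   72   35   30   36   36   36   38   44   62  109  132  128  125  123  120  117  115  112
   0   88  109  133  149  172  199  214  222  222  217  212  207  196  168  114   53   31   30   33
[... 4172 characters left out ...]
  8   50   50   53   59   70   82   88   82   70   55   39   39   41   34   58   93  121  135  136  135  136  135  133  131  130  129  128  127  124  122  119  117  114  112
  12   53   62   71   81   90  100  109  114  119  109   97   91  115  141  144  147  160  161  157  147  141  138  134  132  131  129  128  126  124  121  120  117  114  111
  16   62   68   79   94  102  109  115  117  120  134  161  183  186  191  187  176  168  161  156  151  143  137  134  131  131  129  128  126  124  122  121  118  115  112
limbs [[44, 42, 43, 45, 55, 75, 93, 108, 115], [24, 24, 26, 32, 50, 74, 98, 115, 118]] [[104, 101, 97, 98, 103, 109, 116, 121, 123], [104, 102, 99, 98, 98, 103, 110, 117, 122]]
```

The profile now runs to a lower mouth edge at 22°, against 22.6° expected for straight up, so the socket is about 1° off vertical. I'll take one last look at the whole scene.

```bash
python3 - <<'E'
from h import *
s=read_state();print(s["eef_pos"],np.abs(s["qd"]).max(),s["width"],s["clock"])
a=cv2.imread("pics/n1_side.png");b=cv2.imread("pics/n1_scene.png")
cv2.imwrite("pics/z.png",np.hstack([cv2.resize(a[60:360,190:490],(400,400)),cv2.resize(b[80:330,100:480],(400,264)) if 0 else cv2.resize(b[60:310,110:410],(400,400))]))
E
```

```text
[560.5304096  242.54186589 261.21859006] 0.0024368018549435653 59.584057263457275 15.15
```

View pics/z.png

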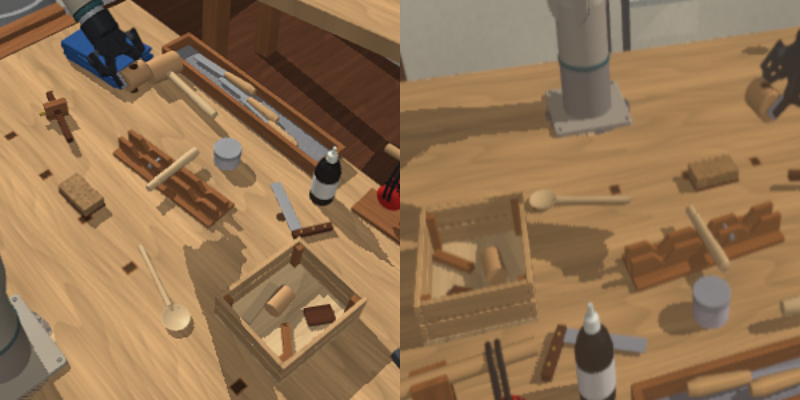

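The thin head is in the crate, the bystanders are where they were, and the good head is held high and still. I'll hand in.

```bash
python3 -c "
from cell import finish_job; print(finish_job())"
```

```text
the job is handed in; nothing more can be done
None
```

The job is handed in at about 15 s on the robot's clock. The undersize head is in the offcut crate, and the good head is held above the rack with its socket up. `finish_job` gave no verdict.

- **Undersize head:** I gripped it by its ends, lowered it into the crate and let go. The last pictures show it lying on the crate floor.
- **Good head:** No camera showed the socket while the head lay in the rack. I lifted and tilted it, found the socket underneath, and set it back in its notch at a 50° tilt. I then gripped it again from above, lifted it and tilted it so the socket looks up.
- **Final pose:** The head's middle is at about z = 270 mm, the grip opening is 59.6 mm, and joint speeds are practically zero.
- **Socket angle:** The last check put it about 1° from vertical, give or take about 3°; the limit is 11°.
- **Bystanders:** They look unmoved in the last pictures; I did not measure them.

Two checks disagreed with the rest:
- **First socket angle:** My first estimate was about 12° off, 48° instead of 36°. I found this by comparing brightness profiles and corrected it before handing in.
- **Scene camera at the end:** In the final pose the fingers hide the socket from the scene camera, so the final angle rests on the side camera and the arm's kinematics.

I viewed 12 pictures, the most allowed and more than the eight planned. The first move call was refused because I had left out some fields.

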